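# Nest the domed ink-tub lids in the dryer and switch it on

### The job

The blue lid already lies upside down in the dryer's well. Get the orange lid off the deck and into the blue one, then the green lid into the orange one, all mouth up, each sitting level and fully home in the middle of the one below; only then flip the dryer's red toggle over to its on side (the green mark) and leave it there. Leave the two small jars on the deck standing where they are.

Things in the scene. Friction and masses are not known exactly. Their poses are not given: they have to be found in the camera images.
- dryer: Steel lid dryer fixed to the bench, 280 (x) by 540 (y) mm, flat deck 60 mm high. Origin: on the bench under its centre; own x away from the robot at yaw 0. Square well, 140 mm wide, 22 mm deep, sheer sides, its centre 30 mm to -x of the origin. Behind it a yellow switch box, 25 mm high on the deck: x +85 to +135, y -50 to +50 mm in its own frame.
- well (a point): Centre of the well's floor, 38 mm above the bench; axes as the dryer's.
- large_lid: Blue domed plastic lid, 4 mm wall, no knob, lying dome down on its flat crown; wall flares out over the lowest 9 mm, then a near-upright skirt. Origin: centre of the crown's underside; z up out of the mouth. 134 mm across the rim (mouth 126 inside), 20 mm high, crown 102 mm across, floor 4 mm thick, 120 g. Lies in the well with a few mm of play, rim 2 mm below the deck.
- medium_lid: Orange domed plastic lid, 4 mm wall, no knob, lying dome down on its flat crown; wall flares out over the lowest 9 mm, then a near-upright skirt. Origin: centre of the crown's underside; z up out of the mouth. 118 mm across the rim (mouth 110 inside), 20 mm high, crown 86 mm, floor 4 mm thick, about 100 g. Starts on the deck beside the well. Home, its origin is 4 mm above the blue lid's.
- small_lid: Green domed plastic lid, 4 mm wall, no knob, lying dome down on its flat crown; wall flares out over the lowest 9 mm, then a near-upright skirt. Origin: centre of the crown's underside; z up out of the mouth. 102 mm across the rim (mouth 94 inside), 20 mm high, crown 70 mm, floor 4 mm thick, about 80 g. Starts on the other side. Home, its origin is 4 mm above the orange lid's.
- dryer_switch (a joint): Toggle lever, rad: 0 off (leans to the dryer's -y, red mark), 1.0 on (leans to its +y, green mark). Pivot at (110, 0, 82) mm in the dryer's frame; swings in the dryer's y-z plane. Steel rod 10 mm thick with a red ball. The heavy ball makes it fall over to the nearer end from the middle (0.5); about 0.7 N at the ball moves it.
- switch_tip (a point): Centre of the red ball (24 mm across) at the lever's end, 60 mm from the pivot: 135 mm above the bench at both ends of the swing (142 mm midway), 29 mm to the pivot's -y side when off, +y side when on.
- red_jar: Small closed red jar with a white cap, 44 mm across, 55 mm high, standing on the deck's far edge strip; origin at the centre of its underside. Leave it alone.
- violet_jar: Small closed violet jar with a white cap, 44 mm across, 55 mm high, on the deck's far edge strip on the other wing; origin at the centre of its underside. Leave it alone.
Not all that is in view belongs to the job. Several things have the shape of the medium_lid; the one meant has the colours described above.

How it is judged:
By the outcome, as a careful person would: the job done as asked, in the order asked, and still so for the second after the job is handed in, with the robot touching nothing.
It also fails if it takes over 72 s, if anything falls off the work surface, if the arm or the gripper's body presses on something with over 40 N, if the wrist force passes 120 N, or if a joint passes its speed limit or range.

### The arm

A 6-joint arm with a two-finger parallel gripper is mounted at the origin on the work surface. World frame = base frame: x ahead of the robot, y to its left, z up, the work surface at z = 0. Lengths are in mm, angles in rad, forces in N, time in s.
With the tool pointing down it reaches from about 300 to 775 mm from the base axis. Payload 14.6 kg.
Tool frame: the origin (TCP) lies between the finger pads; the fingertips stand 8 mm ahead of it and the grasp point (between the pads) lies 11 mm behind it; z points along the fingers, y is the line along which they close (so a half turn about z gives the same grasp; the last joint's range is limited). The gripper opens to 94 mm and grips with 3 to 60 N. Pads are 16 mm wide; open, the fingers measure 119 mm over their backs; the gripper's body (75 mm by 177 mm) begins 78 mm behind the grasp point.
Start: joints at [-1.238, 0.3, 1.521, -0, 1.321, -0.067], TCP at [214.071, -506.619, 213.446] pointing down, gripper open.
Joint ranges: [-3.03, 3.03], [-0.79, 2.21], [0.23, 2.52], [-1.04, 4.18], [0, 3.07], [-2.55, 2.55]. Speed limits (rad/s): [2.22, 2.22, 2.57, 3.14, 3.14, 3.14].

### API

Orientations are given as a 3x3 rotation matrix whose columns are the frame's x, y, z axes.
In Python, from bench import * gives the robot as it stands.
- The arm moves only by the tool arm_command, never from a script. Its argument "moves" is one flat list of numbers, 5 for each row, row after row: the shift along the world's x, y, z in m, then the turn about the world's z in rad, then the opening, from 0 (shut) to 1 (fully open). A call has 1 to 8 rows; each row shifts and turns the commanded pose from where the row before left it; what a row does not reach is not made up. A row lasts 1/12 s, in which the tool goes at most 41.7 mm and 7.16 degrees, less where a joint would pass 70% of its speed; a pose out of reach is approached as far as the arm can. A call with a gripper value outside its range is refused whole. The fingers move at their own pace and stop on an object; "squeeze" is the grip in N (left out, the last holds). Time passes only in rows, so rows that do not move let the fingers close. It gives the time, the measured TCP pose, the force, the opening and the grip force at its end, in the units of the state.
- get_obs(): the state, without advancing time (a new reading comes with each control period).
- grab_frame(name): name is "scene" or "top" or "wrist"; returns (picture, depth): 400x640x3 uint8, blue, green, red; 400x640 float32, mm along the optical axis (not along the pixel's ray), 0 where there is no reading.
- calibration(name): a dict with "fx", "fy", "cx", "cy" (pixels), "R" (3x3) and "t" (3): a world point X has camera coordinates R X + t; the wrist camera has in their place "T_tool_cam" (4x4, takes a point from camera to tool coordinates, whose origin is the TCP and whose axes are the flange's). Camera axes: x right, y down, z forward; pixel columns grow to the right and rows downward; lengths in mm; the calibration is good to about 2 mm. A picture is of the moment at which its call begins: read the wrist's pose just before it. calibration takes no time and is no camera call.
- sign_off(): hands the job in; it is judged then, once.
The state is a dict: "time_s": time; "q": joint angles; "joint_vel": joint speeds; "tau": joint torques, N m; "tcp_pos": TCP position; "eef_rot": TCP orientation; "wrist_force": force on the tool from outside, world axes, zero at the start; "torque": the same for the moment, N m; "opening": finger opening in mm; "grasp_force": force on a finger pad.
Only numpy, scipy, OpenCV 4.12 (cv2) and the standard library are available. Lean on these libraries where they do the work, as an engineer would, in place of code of your own. Each camera call takes 0.05 s, during which the arm holds its last target. There are 200 camera calls.

## Working session

There is one attempt and no reset: what is moved stays moved. The work goes in short steps, Python scripts to look and compute and a tool call to move; the robot and the scene stay as the last step left them, time stands still between calls to the robot, and variables do not carry over. Pictures are saved under pics/ and viewed, at most 10 in all, crops included, and the job is handed in when it is done.

Besides the shell and the picture viewer there is one more tool, called after "Call:" as name(argument=value, ...), one argument or row to a line, values as JSON. arm_command: Moves the arm, as the interface text tells. Its arguments: {"type":"object","properties":{"moves":{"type":"array"},"squeeze":{"type":"number"}},"required":["moves"]}

```bash
mkdir -p pics; python3 - <<'E'
from bench import *
import cv2,numpy as np
for n in("top","scene"):
    p,d=grab_frame(n);cv2.imwrite(f"pics/{n}0.png",p);np.save(f"{n}0.npy",d)
    c=calibration(n);print(n,{k:np.round(v,3).tolist() for k,v in c.items()})
print({k:np.round(v,3).tolist() for k,v in calibration("wrist").items()})
print(get_obs())
E
```

```text
top {'fx': 472.176, 'fy': 472.176, 'cx': 318.337, 'cy': 199.648, 'R': [[-0.018, -1.0, -0.003], [-0.988, 0.018, -0.155], [0.155, 0.001, -0.988]], 't': [209.469, 513.319, 1550.803]}
scene {'fx': 432.112, 'fy': 432.112, 'cx': 313.939, 'cy': 202.654, 'R': [[-0.81, 0.586, -0.008], [0.415, 0.565, -0.713], [-0.413, -0.581, -0.701]], 't': [304.154, -258.901, 1508.91]}
{'fx': 351.866, 'fy': 351.866, 'cx': 314.626, 'cy': 196.962, 'T_tool_cam': [[-0.001, -0.962, -0.272, 79.032], [1.0, -0.0, -0.002, 0.029], [0.002, -0.272, 0.962, -171.053], [0.0, 0.0, 0.0, 1.0]]}
{'time_s': 0.1, 'q': array([-1.23757799e+00,  3.00398465e-01,  1.52150287e+00, -2.22414702e-05,
        1.32069801e+00, -6.66358752e-02]), 'joint_vel': array([-0.00039105, -0.00055383, -0.00067557, -0.00035795, -0.00029306,
       -0.0003858 ]), 'tau': array([-2.15689070e-04, -5.32638216e+01, -3.53282368e+01,  7.08149979e-02,
        2.34627840e-02, -8.68050233e-05]), 'tcp_pos': array([ 214.00771665, -506.41657749,  212.95925278]), 'eef_rot': array([[ 9.21115616e-01,  3.89288967e-01, -3.49638516e-04],
       [ 3.89289121e-01, -9.21115133e-01,  9.44268394e-04],
       [ 4.55359392e-05, -1.00589083e-03, -9.99999493e-01]]), 'wrist_force': array([0.33462008, 0.1204396 , 0.0388062 ]), 'torque': array([ 0.0047875 , -0.028019  , -0.01070127]), 'grasp_force': 0.0, 'opening': 93.88057189208676}
```

View pics/top0.png

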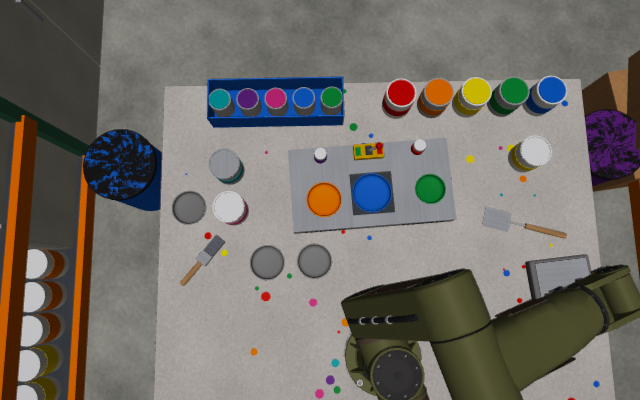

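View pics/scene0.png

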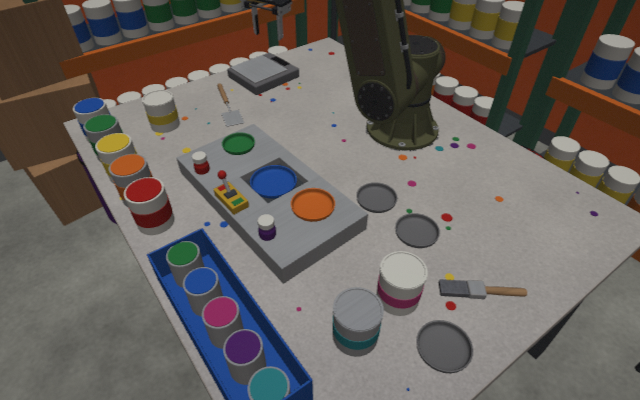

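The top view shows orange at (324,199), blue at (372,193) and green at (430,188). The toggle's ball is at (380,148). The medium-lid shapes are the orange lid on the deck and grey ones at (267,262), (314,261) and (189,207). Only the one at (324,199) is orange, so it is the one meant; I'll confirm it in a crop and measure.

```bash
cat > h.py <<'E'
import cv2,numpy as np
from bench import *
def at_z(c,u,v,z):
    R,t=np.array(c["R"]),np.array(c["t"]); o=-R.T@t
    r=R.T@np.array([(u-c["cx"])/c["fx"],(v-c["cy"])/c["fy"],1.]); return o+r*(z-o[2])/r[2]
def wristcal(obs):
    c=dict(calibration("wrist")); T=np.eye(4);T[:3,:3]=obs["eef_rot"];T[:3,3]=obs["tcp_pos"]
    M=np.linalg.inv(T@np.array(c["T_tool_cam"])); c["R"],c["t"]=M[:3,:3],M[:3,3]; return c
HUE={"orange":(8,20),"blue":(100,115),"green":(55,75),"red":(0,4),"yellow":(24,32)}
def blob(p,name,roi=None,smin=120):
    h=cv2.cvtColor(p,cv2.COLOR_BGR2HSV);a,b=HUE[name]
    m=cv2.inRange(h,(a,smin,50),(b,255,255))
    if roi: k=np.zeros_like(m);x0,y0,x1,y1=roi;k[y0:y1,x0:x1]=255;m&=k
    cs=cv2.findContours(m,cv2.RETR_EXTERNAL,cv2.CHAIN_APPROX_NONE)[0]
    return max(cs,key=cv2.contourArea)
def circ(cn,c,z):
    P=np.array([at_z(c,*q,z)[:2] for q in cv2.convexHull(cn)[:,0].astype(float)],np.float64)
    A=np.c_[2*P,np.ones(len(P))];s=np.linalg.lstsq(A,(P**2).sum(1),rcond=None)[0]
    return s[:2],np.sqrt(s[2]+s[:2]@s[:2])*2
E
python3 - <<'E'
from h import *
p=cv2.imread("pics/top0.png");d=np.load("top0.npy");c=calibration("top")
for n,r,z in(("orange",(295,175,350,225),80),("blue",(345,165,398,218),58),("green",(405,165,455,210),80)):
    print(n,np.round(np.r_[circ(blob(p,n,r),c,z)],1))
def wp(u,v):
    D=d[v,u];X=np.array([(u-c["cx"])/c["fx"],(v-c["cy"])/c["fy"],1])*D;return np.round(np.array(c["R"]).T@(X-c["t"]),1)
for n,u,v in(("orange floor",324,199),("deck",340,170),("grey",267,262),("blue floor",372,193),("ball",380,147),("wellfloor",353,174)):print(n,wp(u,v))
# deck mask by height
v,u=np.indices(d.shape);X=np.stack([(u-c["cx"])/c["fx"]*d,(v-c["cy"])/c["fy"]*d,d],-1)
W=(X-np.array(c["t"]))@np.array(c["R"])
m=((abs(W[...,2]-60)<12)&(d>0)).astype(np.uint8)*255
m[:,:270]=0;m[:,470:]=0;m[:125]=0;m[240:]=0
m=cv2.morphologyEx(m,cv2.MORPH_OPEN,np.ones((3,3)))
P=W[m>0][:,:2].astype(np.float32)
print("deck rect",cv2.minAreaRect(P))
for n,roi,z in(("red",(372,140,388,158),135),("yellow",(350,138,388,162),85)):
    cn=blob(p,n,roi);print(n,cv2.contourArea(cn),cv2.boundingRect(cn),np.round(at_z(c,*cn[:,0].mean(0),z),1))
cv2.imwrite("pics/crop0.png",cv2.resize(p[130:280,170:470],None,fx=2.6,fy=2.6,interpolation=2))
E
```

```text
orange [512.9 182.5 116.2]
blue [536.   21.5 134. ]
green [ 541.8 -168.5   98.5]
orange floor [515.  181.2  64.8]
deck [613.7 125.4  58.8]
grey [312.9 378.1  -2.6]
blue floor [536.1  18.8  42.3]
ball [ 6.681e+02 -6.000e-01  1.429e+02]
wellfloor [601.9  81.1  45.7]
deck rect ((565.18408203125, 22.281463623046875), (282.12158203125, 542.18896484375), 3.487661838531494)
red 40.0 (376, 142, 7, 12) [668.4   1.8 135. ]
yellow 0.5 (356, 146, 5, 2) [688.1  63.9  85. ]
```

View pics/crop0.png

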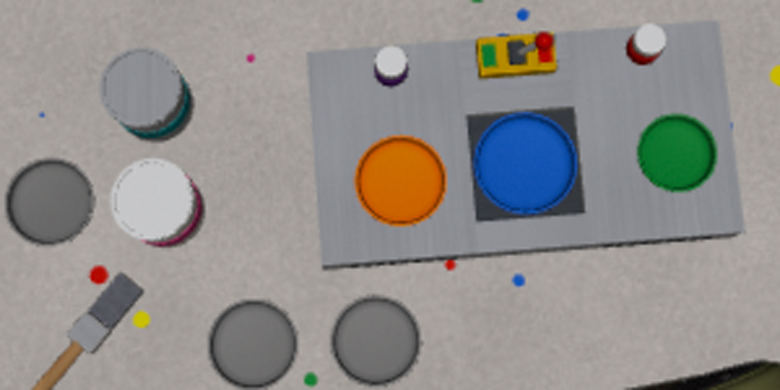

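The crop confirms it: orange is the only orange medium-lid shape, and the other three are grey. +y is to the left in the image, so the green mark is on the +y side. The dryer is at about (565,22) with yaw +3.5°, and blue matches the well. I'll move on, looking at green and blue from the wrist camera on the way.

Call:
arm_command(
  moves=[0.027,0.028,0,0,1,0.027,0.028,0,0,1,0.027,0.028,0,0,1,0.027,0.028,0,0,1,0.027,0.028,0,0,1,0.027,0.028,0,0,1,0.027,0.028,0,0,1,0.027,0.028,0,0,1],
)

```text
time_s: 0.77
tcp_pos: [431.0, -280.9, 213.4]
eef_rot: [[0.921, 0.389, -0.0], [0.389, -0.921, 0.0], [-0.0, -0.0, -1.0]]
wrist_force: [0.8, -0.5, 0.8]
opening: 94.0
grasp_force: 0.0
```

Call:
arm_command(
  moves=[0.027,0.028,0,0,1,0.027,0.028,0,0,1,0.027,0.028,0,0,1,0.027,0.028,0,0,1,0,0,0,0,1],
)

```text
time_s: 1.18
tcp_pos: [541.0, -166.1, 212.8]
eef_rot: [[0.919, 0.393, -0.0], [0.393, -0.919, 0.001], [0.0, -0.001, -1.0]]
wrist_force: [-0.9, 0.4, -0.0]
opening: 94.0
grasp_force: 0.0
```

```bash
cat > w.py <<'E'
from h import *
import sys
o=get_obs();p,d=grab_frame("wrist");c=wristcal(o)
np.savez("w.npz",p=p,d=d)
print(round(o["time_s"],2),np.round(o["tcp_pos"],1),np.round(o["eef_rot"][:2,1],3),"tilt",np.round(o["eef_rot"][:,2],4))
for a in sys.argv[1:]:
    n,z=a.split(":")
    cn=blob(p,n);print(n,cv2.boundingRect(cn),np.round(np.r_[circ(cn,c,float(z))],1))
E
python3 w.py green:80
```

```text
1.18 [ 541.  -166.1  212.8] [ 0.393 -0.919] tilt [-2.0e-04  1.1e-03 -1.0e+00]
green (262, 134, 112, 108) [ 541.8 -168.1   99.5]
```

Call:
arm_command(
  moves=[-0.001,0.0375,0,0,1,-0.001,0.0375,0,0,1,-0.001,0.0375,0,0,1,-0.001,0.0375,0,0,1,-0.001,0.0375,0,0,1,0,0,0,0,1],
)

```text
time_s: 1.73
tcp_pos: [532.3, 21.0, 213.5]
eef_rot: [[0.92, 0.392, -0.0], [0.392, -0.92, 0.001], [0.0, -0.001, -1.0]]
wrist_force: [0.7, 0.1, 0.2]
opening: 94.1
grasp_force: 0.0
```

```bash
python3 w.py blue:58; python3 - <<'E'
from h import *
z=np.load("w.npz");cv2.imwrite("pics/w1.png",z["p"])
E
```

```text
1.73 [532.3  21.  213.5] [ 0.392 -0.92 ] tilt [-3.e-04  8.e-04 -1.e+00]
blue (246, 108, 140, 137) [535.7  22.2 133.3]
```

View pics/w1.png

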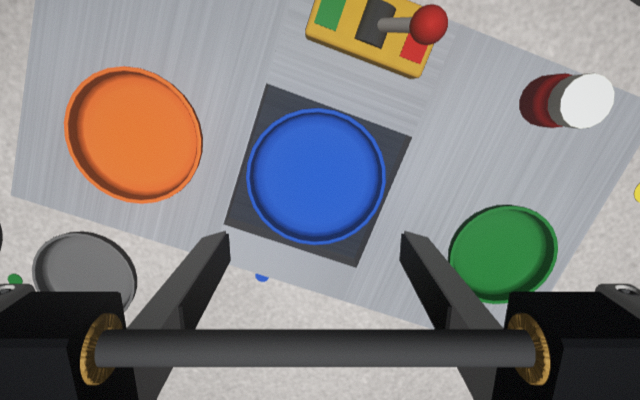

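Call:
arm_command(
  moves=[-0.0046,0.0322,0,0,0.7,-0.0046,0.0322,0,0,0.7,-0.0046,0.0322,0,0,0.7,-0.0046,0.0322,0,0,0.7,-0.0046,0.0322,0,0,0.7,0,0,0,0,0.7,0,0,0,0,0.7],
)

```text
time_s: 2.37
tcp_pos: [510.0, 177.5, 213.2]
eef_rot: [[0.921, 0.39, -0.0], [0.39, -0.921, -0.0], [-0.0, 0.0, -1.0]]
wrist_force: [-0.5, -0.3, -0.3]
opening: 65.7
grasp_force: 0.0
```

```bash
python3 w.py orange:80; python3 -c "
from bench import *;print(get_obs()['opening'])"
```

```text
2.37 [510.  177.5 213.2] [ 0.39  -0.921] tilt [-4.e-04 -4.e-04 -1.e+00]
orange (245, 118, 131, 127) [512.6 183.5 116.2]
65.40608924690125
```

The wrist view shows all lids mouth up, with the ball at (430,25) over the switch box's red end and the finger tips clear. I'll grip from inside by expanding. First I descend inside the orange lid.

Call:
arm_command(
  moves=[0.0027,0.0055,-0.035,0,0.7,0,0,-0.035,0,0.7,0,0,-0.03,0,0.7,0,0,-0.02,0,0.7,0,0,-0.013,0,0.7,0,0,0,0,0.7],
)

```text
time_s: 2.92
tcp_pos: [511.9, 181.0, 77.7]
eef_rot: [[0.922, 0.387, -0.005], [0.387, -0.922, -0.002], [-0.005, -0.0, -1.0]]
wrist_force: [0.1, -0.0, -0.8]
opening: 66.0
grasp_force: 0.0
```

Call:
arm_command(
  moves=[0,0,0,0,0.8,0,0,0,0,0.85,0,0,0,0,0.9,0,0,0,0,0.95,0,0,0,0,1,0,0,0,0,1,0,0,0,0,1],
  squeeze=20,
)

```text
time_s: 3.5
tcp_pos: [513.3, 183.3, 81.7]
eef_rot: [[0.921, 0.389, 0.002], [0.389, -0.921, 0.0], [0.002, 0.001, -1.0]]
wrist_force: [-2.0, -3.0, 7.8]
opening: 91.8
grasp_force: 17.0
```

Call:
arm_command(
  moves=[0,0,0.002,0,1,0,0,0.004,0,1,0,0,0.008,0,1,0,0,0.008,0,1,0,0,0,0,1],
  squeeze=25,
)

```text
time_s: 3.92
tcp_pos: [513.5, 183.7, 104.5]
eef_rot: [[0.921, 0.389, 0.003], [0.389, -0.921, 0.001], [0.003, 0.0, -1.0]]
wrist_force: [-0.5, -0.0, -0.0]
opening: 94.0
grasp_force: 0.0
```

```bash
python3 w.py orange:102; python3 - <<'E'
from h import *
z=np.load("w.npz");cv2.imwrite("pics/w2.png",z["p"])
E
```

```text
3.92 [513.5 183.7 104.5] [ 0.389 -0.921] tilt [ 2.6e-03  8.0e-04 -1.0e+00]
orange (218, 139, 195, 183) [520.9 187.  103.3]
```

View pics/w2.png

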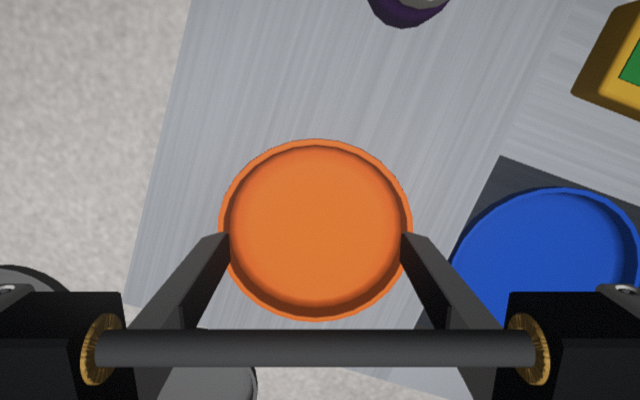

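The picture shows the orange lid still on the deck: the fingers taper outwards, so the expanding grip slipped off. I'll pinch its wall instead, one finger inside and one outside, and remeasure after rising.

Call:
arm_command(
  moves=[0,0,0.04,0,0.4,0,0,0.04,0,0.32,0,0,0.03,0,0.32,0,0,0,0,0.32,0,0,0,0,0.32,0,0,0,0,0.32],
  squeeze=45,
)

```text
time_s: 4.47
tcp_pos: [512.3, 183.3, 211.3]
eef_rot: [[0.921, 0.389, -0.001], [0.389, -0.921, -0.0], [-0.001, -0.0, -1.0]]
wrist_force: [-0.0, -0.2, -0.4]
opening: 57.2
grasp_force: 0.0
```

```bash
python3 w.py orange:80; python3 - <<'E'
from h import *
z=np.load("w.npz");p,d=z["p"],z["d"];c=wristcal(get_obs())
# height map: rim top plane fit / world heights round the lid
v,u=np.indices(d.shape);X=np.stack([(u-c["cx"])/c["fx"]*d,(v-c["cy"])/c["fy"]*d,d],-1)
W=(X-c["t"])@c["R"]
m=np.zeros(d.shape,np.uint8);cn=blob(p,"orange");cv2.drawContours(m,[cn],-1,255,-1)
w=W[(m>0)&(d>0)];print("z pct",np.percentile(w[:,2],[1,10,50,90,99]).round(1))
q,D=grab_frame("top");print(np.round(np.r_[circ(blob(q,"orange",(295,175,350,225)),calibration("top"),80)],1))
E
```

```text
4.47 [512.3 183.3 211.3] [ 0.389 -0.921] tilt [-1.4e-03 -4.0e-04 -1.0e+00]
orange (250, 123, 131, 127) [512.5 183.6 116.2]
z pct [61.8 62.7 64.3 78.5 80.2]
[521.5 162.2  58.5]
```

Call:
arm_command(
  moves=[0.011,-0.026,0,0,0.32,0.0114,-0.0262,0,0,0.32,0,0,-0.035,0,0.32,0,0,-0.035,0,0.32,0,0,-0.02,0,0.32,0,0,0,0,0.32,0,0,0,0,0.32],
)

```text
time_s: 5.15
tcp_pos: [534.7, 131.1, 121.6]
eef_rot: [[0.921, 0.389, -0.003], [0.389, -0.921, -0.0], [-0.003, -0.001, -1.0]]
wrist_force: [-0.3, -0.1, 0.3]
opening: 30.2
grasp_force: 0.0
```

```bash
python3 w.py; python3 - <<'E'
from h import *
o=get_obs();print(o["opening"],(o["tcp_pos"][:2]-[512.5,183.6]).round(1),np.hypot(*(o["tcp_pos"][:2]-[512.5,183.6])))
z=np.load("w.npz");cv2.imwrite("pics/w3.png",z["p"])
E
```

```text
5.15 [534.7 131.1 121.6] [ 0.389 -0.921] tilt [-2.7e-03 -5.0e-04 -1.0e+00]
30.006908720952072 [ 22.9 -52.3] 57.113911881484164
```

View pics/w3.png

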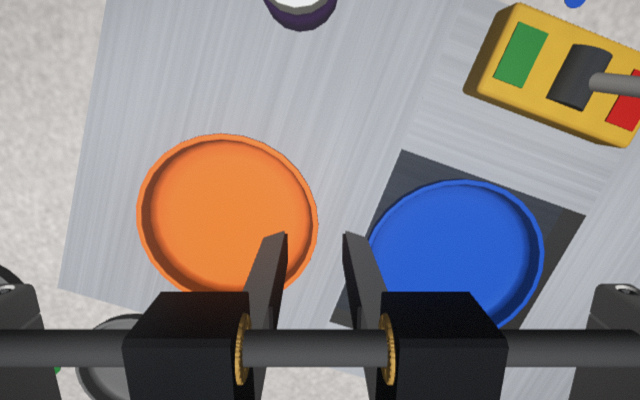

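The fingers straddle the orange lid's wall (tips at (285,235) and (347,235)). I'll descend and pinch.

Call:
arm_command(
  moves=[0,0,-0.02,0,0.32,0,0,-0.016,0,0.32,0,0,-0.006,0,0.32,0,0,0,0,0.32,0,0,0,0,0.15,0,0,0,0,0,0,0,0,0,0,0,0,0,0,0],
)

```text
time_s: 5.87
tcp_pos: [535.5, 131.3, 81.3]
eef_rot: [[0.921, 0.389, 0.001], [0.389, -0.921, 0.0], [0.001, 0.0, -1.0]]
wrist_force: [-0.5, 0.5, 0.1]
opening: 6.9
grasp_force: 0.3
```

Call:
arm_command(
  moves=[0,0,0,0,0,0,0,0,0,0,0,0,0,0,0],
)

```text
time_s: 6.12
tcp_pos: [535.6, 131.3, 81.2]
eef_rot: [[0.921, 0.389, 0.001], [0.389, -0.921, 0.0], [0.001, 0.0, -1.0]]
wrist_force: [-1.6, 0.3, 6.6]
opening: 3.6
grasp_force: 43.6
```

Call:
arm_command(
  moves=[0,0,0.004,0,0,0,0,0.008,0,0,0,0,0.012,0,0,0,0,0.012,0,0,0,0,0,0,0,0,0,0,0,0],
)

```text
time_s: 6.62
tcp_pos: [535.6, 131.2, 117.5]
eef_rot: [[0.921, 0.389, 0.002], [0.389, -0.921, 0.0], [0.002, 0.0, -1.0]]
wrist_force: [-0.2, 0.9, -1.8]
opening: 3.1
grasp_force: 45.3
```

```bash
cat > tilt.py <<'E'
from h import *
import sys
def tilt(name,roi=None):
    o=get_obs();p,d=grab_frame("wrist");c=wristcal(o);np.savez("w.npz",p=p,d=d)
    v,u=np.indices(d.shape);X=np.stack([(u-c["cx"])/c["fx"]*d,(v-c["cy"])/c["fy"]*d,d],-1)
    W=(X-c["t"])@c["R"];m=np.zeros(d.shape,np.uint8);cn=blob(p,name,roi);cv2.drawContours(m,[cn],-1,255,-1)
    h=cv2.cvtColor(p,cv2.COLOR_BGR2HSV);m&=cv2.inRange(h,(HUE[name][0],120,50),(HUE[name][1],255,255))
    w=W[(m>0)&(d>0)]
    zf=np.median(w[:,2]);f=w[abs(w[:,2]-zf)<12]
    for _ in range(6):
        s=np.linalg.lstsq(np.c_[f[:,:2]-f[:,:2].mean(0),np.ones(len(f))],f[:,2],rcond=None)[0]
        r=w[:,2]-np.c_[w[:,:2]-f[:,:2].mean(0),np.ones(len(w))]@s; 
        f=w[abs(r)<2]
    fl=s[2];q=f[:,:2].mean(0)
    print(name,"t",round(o["time_s"],2),"tcp",o["tcp_pos"].round(1),"floor pts",len(f),"floor z",round(fl,1),"at",q.round(1),"slope mrad",(s[:2]*1e3).round(1),"grip",round(o["opening"],1),round(o["grasp_force"],1))
    print(" centre by rim",np.round(np.r_[circ(cn,c,fl+16)],1))
if __name__=="__main__":
    for n in sys.argv[1:]: tilt(n)
E
python3 tilt.py orange blue
```

```text
orange t 6.62 tcp [535.6 131.2 117.5] floor pts 15141 floor z 90.6 at [512.8 184.7] slope mrad [  81.2 -119.7] grip 3.1 45.3
 centre by rim [510.8 178.1 111.3]
blue t 6.67 tcp [535.2 131.2 116.6] floor pts 14396 floor z 41.8 at [540.9  20.8] slope mrad [ 1.4 -2. ] grip 3.1 45.3
 centre by rim [537.5  23.1 132. ]
```

The orange lid is held but hangs tilted about 8°, far side low. Setting its far edge down in the blue lid will level it. I'll carry it over.

Call:
arm_command(
  moves=[0.004,-0.027,0,0,0,0.004,-0.027,0,0,0,0.004,-0.027,0,0,0,0.004,-0.027,0,0,0,0.004,-0.027,0,0,0,0.0035,-0.0265,0,0,0,0,0,0,0,0,0,0,0,0,0],
)

```text
time_s: 7.38
tcp_pos: [558.4, -31.2, 115.8]
eef_rot: [[0.922, 0.387, -0.001], [0.387, -0.922, 0.0], [-0.001, -0.001, -1.0]]
wrist_force: [-0.5, 0.0, -0.7]
opening: 2.9
grasp_force: 45.3
```

```bash
python3 tilt.py orange
```

```text
orange t 7.38 tcp [558.4 -31.2 115.8] floor pts 15096 floor z 89.0 at [535.5  22.3] slope mrad [  76.8 -119.3] grip 2.9 45.3
 centre by rim [533.2  15.9 111.1]
```

Call:
arm_command(
  moves=[0.0005,0.0008,-0.018,0,0,0,0,-0.014,0,0,0,0,-0.004,0,0,0,0,-0.004,0,0,0,0,0,0,0,0,0,0,0,0],
)

```text
time_s: 7.93
tcp_pos: [559.4, -29.1, 77.0]
eef_rot: [[0.921, 0.39, 0.0], [0.39, -0.921, 0.0], [0.0, 0.0, -1.0]]
wrist_force: [-0.2, 0.1, -0.8]
opening: 3.3
grasp_force: 45.3
```

Call:
arm_command(
  moves=[0,0,-0.003,0,0,0,0,-0.002,0,0,0,0,-0.001,0,0,0,0,0,0,0,0,0,0,0,0],
)

```text
time_s: 8.35
tcp_pos: [559.4, -29.6, 70.7]
eef_rot: [[0.921, 0.389, 0.001], [0.389, -0.921, -0.0], [0.001, 0.0, -1.0]]
wrist_force: [1.4, -0.4, 1.7]
opening: 3.1
grasp_force: 45.8
```

```bash
python3 tilt.py orange
```

```text
orange t 8.35 tcp [559.4 -29.6  70.7] floor pts 16321 floor z 49.0 at [536.1  25.6] slope mrad [ 34.2 -48.3] grip 3.1 45.8
 centre by rim [533.7  19.2 112.8]
```

Call:
arm_command(
  moves=[0,0,-0.0015,0,0,0,0,0,0,0,0,0,0,0,0.08,0,0,0,0,0.12,0,0,0,0,0.14,0,0,0,0,0.14,0,0,0,0,0.14],
)

```text
time_s: 8.98
tcp_pos: [559.1, -29.5, 68.8]
eef_rot: [[0.921, 0.389, -0.0], [0.389, -0.921, 0.0], [-0.0, -0.0, -1.0]]
wrist_force: [0.8, 0.3, -0.1]
opening: 13.3
grasp_force: 0.0
```

Call:
arm_command(
  moves=[0,0,0.01,0,0.14,0,0,0.03,0,0.14,0,0,0.035,0,0.14,-0.012,0.028,0.03,0,0.14,-0.012,0.028,0.03,0,0.14,0,0,0,0,0.14,0,0,0,0,0.14],
)

```text
time_s: 9.57
tcp_pos: [536.0, 26.0, 204.8]
eef_rot: [[0.92, 0.391, 0.004], [0.391, -0.92, -0.0], [0.003, 0.002, -1.0]]
wrist_force: [-0.0, -0.7, -0.7]
opening: 13.2
grasp_force: 0.0
```

```bash
python3 tilt.py orange blue; python3 - <<'E'
from h import *
z=np.load("w.npz");cv2.imwrite("pics/w4.png",z["p"])
E
```

```text
orange t 9.57 tcp [536.   26.  204.8] floor pts 7423 floor z 46.0 at [533.3  20.4] slope mrad [-0.8  1.4] grip 13.2 0.0
 centre by rim [532.1  19.7 115.8]
blue t 9.62 tcp [535.7  25.3 203.1] floor pts 1367 floor z 57.5 at [553.8  33.2] slope mrad [-3.1  1.2] grip 13.3 0.0
 centre by rim [538.6  24.1 126.1]
```

View pics/w4.png

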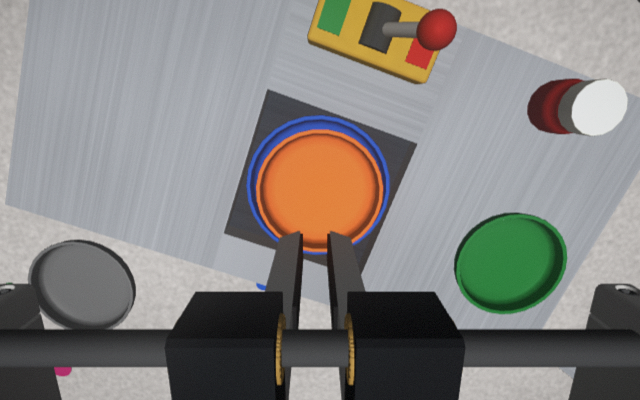

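The orange lid is level with its floor at 46 mm, so it is home, but it sits a few mm towards -x of the blue lid's centre. I'll measure that offset properly.

```bash
cat > cen.py <<'E'
from h import *
import sys
o=get_obs();p,d=grab_frame("wrist");c=wristcal(o);np.savez("w.npz",p=p,d=d)
print(round(o["time_s"],2),o["tcp_pos"].round(1))
def fit(n,z,R):
    # robust: rim edge points via mask hull, drop hull points off the known radius
    h=cv2.cvtColor(p,cv2.COLOR_BGR2HSV);a,b=HUE[n];m=cv2.inRange(h,(a,120,50),(b,255,255))
    P=np.array([at_z(c,*q[0],z)[:2] for q in max((np.vstack([k for k in cv2.findContours(m,cv2.RETR_EXTERNAL,cv2.CHAIN_APPROX_NONE)[0] if len(k)>60]),),key=len).astype(float)])
    from scipy.optimize import least_squares
    P=P[np.hypot(*(P-[536,22]).T)<R+15]
    f=lambda s:np.hypot(P[:,0]-s[0],P[:,1]-s[1])-R
    s=least_squares(f,[536,22],loss="soft_l1",f_scale=.7).x
    r=f(s);print(n,s.round(1),"inl",(abs(r)<1.5).mean().round(2),len(P));return s
for a in sys.argv[1:]:
    n,z,R=a.split(":");fit(n,float(z),float(R))
q,_=grab_frame("top");cv2.imwrite("pics/t_last.png",q)
E
python3 cen.py blue:58:67 orange:62:58.5
```

```text
9.67 [535.6  24.8 202.1]
blue [530.2  19.7] inl 0.24 886
orange [532.8  20.1] inl 0.53 386
```

```bash
cat > cen.py <<'E'
from h import *
import sys
from scipy.optimize import least_squares
o=get_obs();p,d=grab_frame("wrist");c=wristcal(o);np.savez("w.npz",p=p,d=d)
print(round(o["time_s"],2),o["tcp_pos"].round(1))
h=cv2.cvtColor(p,cv2.COLOR_BGR2HSV)
def fit(n,z,R,R0=np.array([535,21.])):
    a,b=HUE[n];m=cv2.inRange(h,(a,120,40),(b,255,255));v,u=np.nonzero(m)
    P=np.array([at_z(c,x,y,z)[:2] for x,y in zip(u.astype(float),v)]);D=P-R0;r=np.hypot(*D.T);k=r<R+12;D,r=D[k],r[k]
    t=(np.degrees(np.arctan2(D[:,1],D[:,0]))//3).astype(int);E=np.array([D[t==i][r[t==i].argmax()] for i in np.unique(t)])
    f=lambda s:np.hypot(E[:,0]-s[0],E[:,1]-s[1])-s[2]
    s=least_squares(f,[0,0,R],loss="soft_l1",f_scale=.5,bounds=([-20,-20,R-2],[20,20,R+1])).x
    print(n,(s[:2]+R0).round(1),"R",s[2].round(1),"inl",(abs(f(s))<1.2).mean().round(2),len(E))
for a in sys.argv[1:]:
    n,z,R=a.split(":");fit(n,float(z),float(R))
E
python3 cen.py blue:58:66.5 orange:62:58.5
```

```text
9.77 [535.5  24.4 201.4]
blue [535.   22.4] R 66.2 inl 1.0 106
orange [532.4  19.8] R 57.6 inl 0.88 120
```

Orange sits about 3.7 mm off the blue centre, towards (-,-). I'll turn the gripper so it closes along that line and re-centre the lid by opening gently inside it.

Call:
arm_command(
  moves=[0,-0.001,0,-0.119,0.3,0,-0.001,0,-0.119,0.4,0,0,0,-0.119,0.5,0,0,0,-0.119,0.6,0,0,0,-0.119,0.7,0,0,-0.02,-0.119,0.7,0,0,-0.02,-0.119,0.7,0,0,-0.02,-0.119,0.7],
  squeeze=4,
)

```text
time_s: 10.48
tcp_pos: [535.6, 22.5, 141.0]
eef_rot: [[0.848, -0.53, -0.001], [-0.53, -0.848, 0.0], [-0.001, 0.0, -1.0]]
wrist_force: [0.7, 0.3, -0.7]
opening: 62.6
grasp_force: 0.0
```

Call:
arm_command(
  moves=[0,0,-0.02,-0.119,0.7,0,0,-0.02,-0.119,0.7,0,0,0,0,0.7,0,0,0,0,0.7],
)

```text
time_s: 10.82
tcp_pos: [535.4, 22.6, 101.6]
eef_rot: [[0.706, -0.708, -0.003], [-0.708, -0.706, 0.0], [-0.002, 0.002, -1.0]]
wrist_force: [0.8, -0.3, 0.8]
opening: 65.6
grasp_force: 0.0
```

```bash
python3 cen.py blue:58:66.5 orange:62:58.5
```

```text
10.82 [535.4  22.6 101.6]
blue [535.1  22. ] R 66.3 inl 1.0 104
orange [532.3  19.2] R 57.8 inl 0.85 120
```

Call:
arm_command(
  moves=[0,0,-0.02,0,0.7,0,0,-0.014,0,0.7,0,0,-0.0055,0,0.7,0,0,0,0,0.85,0,0,0,0,0.92,0,0,0,0,0.97,0,0,0,0,0.99,0,0,0,0,0.99],
)

```text
time_s: 11.53
tcp_pos: [536.2, 22.9, 63.9]
eef_rot: [[0.704, -0.71, 0.001], [-0.71, -0.704, -0.0], [0.001, -0.001, -1.0]]
wrist_force: [-0.8, -1.8, 4.9]
opening: 91.0
grasp_force: 4.5
```

Call:
arm_command(
  moves=[0,0,0,0,0.99,0,0,0,0,0.8,0,0,0,0,0.7,0,0,0.02,0,0.6,0,0,0.035,0,0.5,0,0,0.035,0,0.32,0,0,0.035,0,0.32,0,0,0,0,0.32],
)

```text
time_s: 12.2
tcp_pos: [538.0, 23.1, 194.7]
eef_rot: [[0.704, -0.71, 0.01], [-0.71, -0.704, -0.0], [0.007, -0.007, -1.0]]
wrist_force: [0.3, 0.3, 1.2]
opening: 50.1
grasp_force: 0.0
```

```bash
python3 cen.py blue:58:66.5 orange:62:58.5; python3 tilt.py orange
```

```text
12.2 [538.   23.1 194.7]
blue [535.   22.1] R 66.2 inl 0.97 117
orange [535.1  23.6] R 57.9 inl 0.99 120
orange t 12.25 tcp [537.1  23.1 191.3] floor pts 8108 floor z 46.1 at [535.7  22.9] slope mrad [-2.8  1.7] grip 45.5 0.0
 centre by rim [535.   23.5 116. ]
```

Orange is now centred to about 1.5 mm, level and home. Next is green, pinched on its near side, diagonally.

Call:
arm_command(
  moves=[-0.004,-0.032,0,0,0.32,-0.004,-0.032,0,0,0.32,-0.004,-0.032,0,0,0.32,-0.004,-0.032,0,0,0.32,-0.004,-0.032,0,0,0.32,-0.004,-0.032,0,0,0.32,-0.004,-0.033,0,0,0.32,0,0,0,0,0.32],
  squeeze=45,
)

```text
time_s: 12.97
tcp_pos: [506.3, -206.1, 186.0]
eef_rot: [[0.701, -0.713, -0.003], [-0.713, -0.701, 0.0], [-0.002, 0.002, -1.0]]
wrist_force: [0.0, -0.2, -0.0]
opening: 29.7
grasp_force: 0.0
```

Call:
arm_command(
  moves=[0,0,-0.035,0,0.32,0,0,-0.02,0,0.32,0,0,0,0,0.32],
)

```text
time_s: 13.22
tcp_pos: [505.4, -200.7, 127.6]
eef_rot: [[0.704, -0.711, -0.008], [-0.711, -0.704, 0.004], [-0.008, 0.003, -1.0]]
wrist_force: [-0.7, 0.4, -1.3]
opening: 30.2
grasp_force: 0.0
```

```bash
sed -i 's/R0=np.array(\[535,21.\])/R0=None/; s/    a,b=HUE/    R0=np.array([541.,-168.]) if n=="green" and z>75 else np.array([535,21.])\n    a,b=HUE/' cen.py; python3 cen.py green:80:50.5; python3 tilt.py green
```

```text
13.22 [ 505.4 -200.7  127.6]
green [ 541.9 -168.8] R 49.7 inl 0.9 120
green t 13.27 tcp [ 506.6 -201.1  130.3] floor pts 8880 floor z 64.2 at [ 545.7 -169. ] slope mrad [4.5 4.1] grip 30.1 0.0
 centre by rim [ 541.9 -168.7   99.8]
```

Call:
arm_command(
  moves=[0,0,0,0,0.32,0,0,0,0,0.32],
)

```text
time_s: 13.48
tcp_pos: [508.4, -202.0, 134.2]
eef_rot: [[0.704, -0.71, 0.002], [-0.71, -0.704, -0.001], [0.002, -0.001, -1.0]]
wrist_force: [1.0, -0.1, -0.1]
opening: 30.1
grasp_force: 0.0
```

Call:
arm_command(
  moves=[-0.001,-0.001,-0.03,0,0.32,0,0,-0.018,0,0.32,0,0,-0.005,0,0.32,0,0,0,0,0.32,0,0,0,0,0.32],
)

```text
time_s: 13.9
tcp_pos: [507.4, -203.1, 81.2]
eef_rot: [[0.704, -0.71, 0.001], [-0.71, -0.704, -0.001], [0.001, -0.0, -1.0]]
wrist_force: [-1.2, -0.1, 0.1]
opening: 30.1
grasp_force: 0.0
```

Call:
arm_command(
  moves=[0,0,0,0,0.15,0,0,0,0,0,0,0,0,0,0,0,0,0,0,0,0,0,0,0,0,0,0,0,0,0,0,0,0,0,0],
)

```text
time_s: 14.48
tcp_pos: [507.1, -203.1, 80.4]
eef_rot: [[0.704, -0.711, 0.001], [-0.711, -0.704, -0.0], [0.001, -0.0, -1.0]]
wrist_force: [0.2, -0.3, 6.1]
opening: 3.5
grasp_force: 43.8
```

Call:
arm_command(
  moves=[0,0,0.004,0,0,0,0,0.008,0,0,0,0,0.012,0,0,0,0,0.012,0,0,0,0,0,0,0,0,0,0,0,0],
)

```text
time_s: 14.98
tcp_pos: [507.1, -203.1, 116.9]
eef_rot: [[0.704, -0.71, 0.001], [-0.71, -0.704, -0.001], [0.002, -0.0, -1.0]]
wrist_force: [0.0, -0.8, -1.3]
opening: 3.4
grasp_force: 44.9
```

```bash
python3 tilt.py green
```

```text
green t 14.98 tcp [ 507.1 -203.1  116.9] floor pts 11354 floor z 93.6 at [ 542.2 -166.8] slope mrad [-57.6 -92.9] grip 3.4 44.9
 centre by rim [ 537.  -168.1   96.2]
```

Call:
arm_command(
  moves=[-0.001,0.0273,0,0,0,-0.001,0.0273,0,0,0,-0.001,0.0273,0,0,0,-0.001,0.0273,0,0,0,-0.001,0.0274,0,0,0,-0.001,0.0274,0,0,0,-0.001,0.0274,0,0,0,0,0,0,0,0],
)

```text
time_s: 15.7
tcp_pos: [499.1, -8.1, 115.4]
eef_rot: [[0.706, -0.708, -0.001], [-0.708, -0.706, 0.001], [-0.001, 0.0, -1.0]]
wrist_force: [-0.4, -1.2, -1.0]
opening: 3.3
grasp_force: 45.5
```

Call:
arm_command(
  moves=[0,0,-0.015,0,0,0,0,-0.014,0,0,0,0,0,0,0,0,0,0,0,0],
)

```text
time_s: 16.03
tcp_pos: [499.3, -11.8, 86.4]
eef_rot: [[0.704, -0.711, -0.002], [-0.711, -0.704, 0.0], [-0.001, 0.001, -1.0]]
wrist_force: [0.8, 0.2, -0.2]
opening: 3.2
grasp_force: 45.5
```

```bash
python3 tilt.py green
```

```text
green t 16.03 tcp [499.3 -11.8  86.4] floor pts 11168 floor z 62.0 at [534.   24.1] slope mrad [ -77.  -104.1] grip 3.2 45.5
 centre by rim [528.8  22.9  96. ]
```

Call:
arm_command(
  moves=[0.0007,0,-0.005,0,0,0,0,-0.004,0,0,0,0,-0.003,0,0,0,0,-0.0025,0,0,0,0,0,0,0,0,0,0,0,0],
)

```text
time_s: 16.58
tcp_pos: [500.7, -11.6, 72.6]
eef_rot: [[0.704, -0.711, 0.001], [-0.711, -0.704, 0.0], [0.0, -0.0, -1.0]]
wrist_force: [0.7, -1.7, 1.7]
opening: 3.6
grasp_force: 46.1
```

```bash
python3 tilt.py green
```

```text
green t 16.58 tcp [500.7 -11.6  72.6] floor pts 11883 floor z 52.3 at [536.7  24.7] slope mrad [-32.  -43.2] grip 3.6 46.1
 centre by rim [531.   24.1  98.4]
```

Nearly level. I'll release and retreat.

Call:
arm_command(
  moves=[0,0,0,0,0.08,0,0,0,0,0.12,0,0,0,0,0.14,0,0,0,0,0.14,0,0,0,0,0.14,0,0,0.01,0,0.14,0,0,0.03,0,0.2,0,0,0.035,0,0.3],
)

```text
time_s: 17.3
tcp_pos: [499.4, -11.5, 147.6]
eef_rot: [[0.704, -0.711, -0.004], [-0.711, -0.704, 0.0], [-0.003, 0.002, -1.0]]
wrist_force: [0.2, 0.9, 0.6]
opening: 22.0
grasp_force: 0.0
```

Call:
arm_command(
  moves=[0.017,0.017,0.03,0,0.4,0.017,0.017,0.02,0,0.4,0,0,0,0,0.4,0,0,0,0,0.4,0,0,0,0,0.4],
)

```text
time_s: 17.72
tcp_pos: [533.7, 22.3, 196.8]
eef_rot: [[0.704, -0.71, -0.001], [-0.71, -0.704, -0.0], [-0.001, 0.001, -1.0]]
wrist_force: [-0.3, -0.4, 0.0]
opening: 37.4
grasp_force: 0.0
```

```bash
python3 cen.py blue:58:66.5 orange:62:58.5 green:66:50.5; python3 tilt.py green;python3 - <<'E'
from h import *
z=np.load("w.npz");cv2.imwrite("pics/w5.png",z["p"])
E
```

```text
17.72 [533.7  22.3 196.8]
blue [534.9  22. ] R 66.4 inl 0.96 114
orange [534.8  23.9] R 57.9 inl 0.99 117
green [531.3  24.5] R 49.6 inl 1.0 120
green t 17.77 tcp [533.6  22.1 196.5] floor pts 5659 floor z 50.2 at [531.7  24.5] slope mrad [-3.2  4.3] grip 37.5 0.0
 centre by rim [531.3  24.5  99.5]
```

View pics/w5.png

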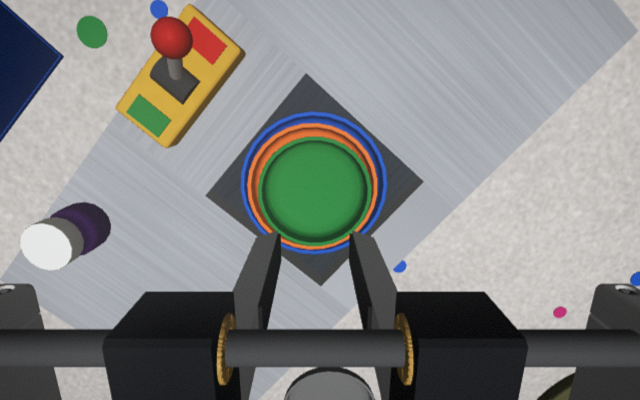

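The view shows three nested rims, green in orange in blue, centred near (315,185). Green is level and home (floor 50.2 mm) but about 3.5 mm off towards -x. I'll re-centre it the same way, opening along x.

Call:
arm_command(
  moves=[0.001,0.0007,0,-0.113,0.5,0,0,0,-0.113,0.55,0,0,-0.02,-0.113,0.55,0,0,-0.02,-0.113,0.55,0,0,-0.02,-0.113,0.55,0,0,-0.02,-0.113,0.55,0,0,-0.015,-0.113,0.55,0,0,0,0,0.55],
  squeeze=4,
)

```text
time_s: 18.48
tcp_pos: [503.7, -90.1, 82.5]
eef_rot: [[0.152, -0.986, 0.074], [-0.979, -0.14, 0.146], [-0.133, -0.095, -0.987]]
wrist_force: [-1.4, 0.3, -0.5]
opening: 51.9
grasp_force: 0.0
```

Call:
arm_command(
  moves=[0,0,0,0,0.55,0,0,0,0,0.55],
)

```text
time_s: 18.65
tcp_pos: [507.7, -87.7, 87.4]
eef_rot: [[0.163, -0.983, 0.079], [-0.978, -0.151, 0.142], [-0.128, -0.101, -0.987]]
wrist_force: [0.6, -0.0, 0.3]
opening: 51.8
grasp_force: 0.0
```

```bash
python3 cen.py blue:58:66.5 orange:62:58.5 green:66:50.5; python3 -c "
from bench import *;print(get_obs()['q'])"
```

```text
18.65 [507.7 -87.7  87.4]
blue [533.8  18.7] R 66.4 inl 0.68 44
orange [533.8  19.8] R 58.6 inl 0.37 65
green [528.7  16.3] R 48.5 inl 0.34 70
[-0.32355338  0.3480716   1.78497155  0.19323139  0.98642753  2.55381572]
```

The last joint ran into its range, so I'm turning back the other way, +180° in all, which gives the same finger line.

Call:
arm_command(
  moves=[0,0,0.02,0.12,0.55,0,0,0.02,0.12,0.55,0,0,0.02,0.12,0.55,0,0,0.02,0.12,0.55,0,0,0,0.12,0.55,0,0,0,0.12,0.55,0,0,0,0.12,0.55,0,0,0,0.12,0.55],
)

```text
time_s: 19.37
tcp_pos: [508.1, -86.9, 168.0]
eef_rot: [[0.898, -0.434, -0.071], [-0.421, -0.895, 0.145], [-0.127, -0.101, -0.987]]
wrist_force: [-0.2, -0.5, 0.4]
opening: 51.8
grasp_force: 0.0
```

```bash
python3 -c "
from bench import *;o=get_obs();print(o['q'],o['tcp_pos'],o['eef_rot'])"
```

```text
[-0.30077393  0.32599726  1.60470287  0.12175041  1.32481367  1.67843498] [508.14987025 -86.90894547 168.00836741] [[ 0.89813027 -0.43391722 -0.07125912]
 [-0.42101891 -0.8953167   0.14543411]
 [-0.12690584 -0.10061734 -0.98679839]]
```

The tool kept a 9° tilt from that, which I can live with: a closed-finger nudge along the tool's x, which points along the needed shift, will centre the green lid.

Call:
arm_command(
  moves=[0.011,0.0255,0,0,0.3,0.011,0.0255,0,0,0.1,0.011,0.0255,0,0,0,0.011,0.0255,0,0,0,0,0,-0.02,0,0,0,0,-0.02,0,0,0,0,0,0,0,0,0,0,0,0],
)

```text
time_s: 20.03
tcp_pos: [551.6, 15.1, 127.4]
eef_rot: [[0.895, -0.44, -0.072], [-0.427, -0.892, 0.146], [-0.129, -0.1, -0.987]]
wrist_force: [-0.0, -0.1, 1.0]
opening: 2.7
grasp_force: 0.0
```

```bash
python3 cen.py blue:58:66.5 orange:62:58.5 green:66:50.5; python3 -c "
from bench import *;o=get_obs();print(o['q'],o['tcp_pos'],o['eef_rot'],o['opening'])"
python3 - <<'E'
from h import *
z=np.load("w.npz");cv2.imwrite("pics/w6.png",z["p"])
E
```

```text
20.03 [551.6  15.1 127.4]
blue [535.2  21.9] R 66.4 inl 0.98 107
orange [535.2  23.5] R 58.0 inl 1.0 105
green [532.   24.1] R 49.8 inl 0.88 117
[-0.1056822   0.43180487  1.55704976  0.14639767  1.24256969  1.86361184] [552.03899753  14.71664115 128.26113885] [[ 0.89505004 -0.44034903 -0.07055604]
 [-0.42738413 -0.8921465   0.14634696]
 [-0.12739006 -0.10083332 -0.98671395]] 0.5653113536765635
```

View pics/w6.png

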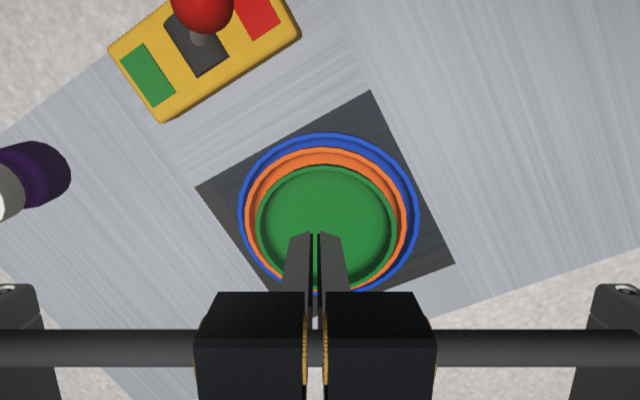

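The view shows the closed fingers over the green lid's floor at (318,240), with the toggle leaning to the red mark. Descending and nudging along +x.

Call:
arm_command(
  moves=[0,0,-0.025,0,0,0,0,-0.02,0,0,0,0,-0.012,0,0,0,0,-0.004,0,0,0,0,0,0,0,0.006,-0.003,0,0,0,0.006,-0.003,0,0,0,0,0,0,0,0],
)

```text
time_s: 20.75
tcp_pos: [565.3, 7.6, 67.2]
eef_rot: [[0.895, -0.442, -0.069], [-0.429, -0.892, 0.146], [-0.126, -0.101, -0.987]]
wrist_force: [-0.0, -0.3, 0.0]
opening: 0.4
grasp_force: 0.0
```

Call:
arm_command(
  moves=[0.002,-0.0008,0,0,0,0.0015,-0.0006,0,0,0,0.0015,-0.0006,0,0,0,0,0,0,0,0,0,0,0,0,0],
)

```text
time_s: 21.17
tcp_pos: [568.6, 6.3, 66.0]
eef_rot: [[0.894, -0.441, -0.072], [-0.428, -0.892, 0.147], [-0.129, -0.101, -0.987]]
wrist_force: [-0.9, 0.6, -0.1]
opening: 0.8
grasp_force: 0.5
```

```bash
python3 cen.py blue:58:66.5 orange:62:58.5 green:66:50.5
```

```text
21.17 [568.6   6.3  66. ]
blue [536.2  21.2] R 66.2 inl 0.96 71
orange [538.3  21.5] R 56.5 inl 0.67 83
green [539.5  19.2] R 48.5 inl 0.6 70
```

Measurements are occluded here, so I'll back off, rise and look.

Call:
arm_command(
  moves=[-0.008,0.004,0,0,0,-0.008,0.004,0.01,0,0,0,0,0.03,0,0,0,0,0.035,0,0,0,0,0.035,0,0,0,0,0.02,0,0,0,0,0,0,0,0,0,0,0,0],
)

```text
time_s: 21.88
tcp_pos: [552.8, 14.3, 196.7]
eef_rot: [[0.895, -0.441, -0.07], [-0.428, -0.892, 0.146], [-0.127, -0.101, -0.987]]
wrist_force: [-0.4, -0.0, -1.4]
opening: 0.5
grasp_force: 0.0
```

```bash
python3 cen.py blue:58:66.5 orange:62:58.5 green:66:50.5; python3 tilt.py green; python3 - <<'E'
from h import *
z=np.load("w.npz");p=z["p"];c=wristcal(get_obs());print(get_obs()["tcp_pos"].round(1))
cn=blob(p,"red",(100,0,400,120));(u,v),r=cv2.minEnclosingCircle(cn);print("ball",u,v,r,at_z(c,u,v,135).round(1))
E
```

```text
21.88 [552.8  14.3 196.7]
blue [535.1  22. ] R 66.4 inl 1.0 107
orange [534.9  23.8] R 57.9 inl 0.99 109
green [535.7  21.4] R 49.6 inl 0.91 120
green t 21.93 tcp [552.3  14.4 195.3] floor pts 5487 floor z 50.2 at [535.9  21.4] slope mrad [-5.   2.8] grip 0.4 0.0
 centre by rim [535.6  21.4  99.8]
[552.1  14.4 194.8]
ball 263.23834228515625 17.795337677001953 35.90000534057617 [670.7  -5.2 135. ]
```

The stack is nested level: green is about 0.6 mm from the blue centre in each axis, orange about 1.8 mm. Next is the toggle; the ball by dryer geometry is at about (677,0,135), which agrees with the top depth. I'll approach on its -y side.

Call:
arm_command(
  moves=[0.031,-0.0145,0,0,0,0.031,-0.0145,0,0,0,0.031,-0.0145,0,0,0,0.031,-0.0145,0,0,0,0,0,0,0,0,0,0,0,0,0],
)

```text
time_s: 22.48
tcp_pos: [676.6, -44.2, 192.4]
eef_rot: [[0.894, -0.443, -0.076], [-0.429, -0.891, 0.148], [-0.133, -0.099, -0.986]]
wrist_force: [0.0, 0.5, -0.4]
opening: 0.5
grasp_force: 0.0
```

```bash
python3 w.py; python3 - <<'E'
from h import *
o=get_obs();c=wristcal(o);z=np.load("w.npz");p,d=z["p"],z["d"]
v,u=np.indices(d.shape);X=np.stack([(u-c["cx"])/c["fx"]*d,(v-c["cy"])/c["fy"]*d,d],-1);W=(X-c["t"])@c["R"]
h=cv2.cvtColor(p,cv2.COLOR_BGR2HSV);m=(cv2.inRange(h,(0,120,50),(5,255,255))|cv2.inRange(h,(172,120,50),(180,255,255)))>0
k=m&(d>0)&(W[...,2]>120)&(W[...,2]<160);q=W[k]
print(len(q),q.min(0).round(1),q.max(0).round(1))
if len(q)>20:
    from scipy.optimize import least_squares
    print(least_squares(lambda s:np.linalg.norm(q-s,axis=1)-12,q.mean(0)-[0,0,6],loss="soft_l1").x.round(1))
print(o["eef_rot"].round(2).tolist())
E
```

```text
22.48 [676.6 -44.2 192.4] [-0.443 -0.891] tilt [-0.0758  0.1475 -0.9861]
819 [665.   -9.3 134. ] [687.4  11.7 148.7]
[675.3   3.1 135.7]
[[0.89, -0.44, -0.07], [-0.43, -0.89, 0.15], [-0.13, -0.1, -0.99]]
```

The ball is at (675,3,136), as expected. Descend and push towards +y.

Call:
arm_command(
  moves=[0,0,-0.03,0,0,0,0,-0.025,0,0,0,0,-0.012,0,0,0,0,0,0,0,0,0.012,0,0,0,0,0.01,0,0,0,-0.001,0.01,0,0,0,-0.001,0.01,0,0,0],
)

```text
time_s: 23.2
tcp_pos: [674.9, -0.1, 130.5]
eef_rot: [[0.895, -0.441, -0.069], [-0.428, -0.892, 0.146], [-0.126, -0.101, -0.987]]
wrist_force: [-0.0, -1.3, 0.7]
opening: 0.8
grasp_force: 0.3
```

Call:
arm_command(
  moves=[-0.0005,0.01,0,0,0,-0.0005,0.01,0,0,0,-0.0005,0.006,0,0,0,0,0.005,0,0,0,0,0,0,0,0,0,0,0,0,0],
)

```text
time_s: 23.7
tcp_pos: [673.1, 29.4, 128.9]
eef_rot: [[0.895, -0.441, -0.072], [-0.428, -0.892, 0.147], [-0.129, -0.101, -0.987]]
wrist_force: [0.2, 0.3, -0.1]
opening: 0.4
grasp_force: 0.0
```

```bash
cat > ball.py <<'E'
from h import *
from scipy.optimize import least_squares
def go(n):
    o=get_obs();p,d=grab_frame(n);c=wristcal(o) if n=="wrist" else calibration(n)
    v,u=np.indices(d.shape);X=np.stack([(u-c["cx"])/c["fx"]*d,(v-c["cy"])/c["fy"]*d,d],-1);W=(X-np.array(c["t"]))@np.array(c["R"])
    h=cv2.cvtColor(p,cv2.COLOR_BGR2HSV);m=(cv2.inRange(h,(0,120,50),(5,255,255))|cv2.inRange(h,(172,120,50),(180,255,255)))>0
    k=m&(d>0)&(W[...,2]>120)&(W[...,2]<165)&(abs(W[...,0]-675)<30)&(abs(W[...,1]-30)<60);q=W[k]
    print(n,o["time_s"],o["tcp_pos"].round(1),len(q),least_squares(lambda s:np.linalg.norm(q-s,axis=1)-12,q.mean(0)-[0,0,6],loss="soft_l1").x.round(1) if len(q)>3 else None)
for n in("wrist","scene"):go(n)
E
python3 ball.py
```

```text
wrist 23.7 [673.1  29.4 128.9] 1184 [672.3  59.9 134.5]
scene 23.75 [673.1  29.1 128.9] 61 [672.5  59.3 136.7]
```

The toggle is on (ball at y about 60). I'll retreat -y, then up and away, and check everything.

Call:
arm_command(
  moves=[0,-0.015,0,0,0,0,-0.02,0,0,0,0,-0.01,0.03,0,0,0,0,0.04,0,0,0,0,0.035,0,0,-0.03,-0.02,0.01,0,0,-0.03,-0.02,0,0,0,-0.03,-0.02,0,0,0],
)

```text
time_s: 24.47
tcp_pos: [581.9, -77.4, 244.6]
eef_rot: [[0.895, -0.441, -0.07], [-0.429, -0.892, 0.146], [-0.127, -0.101, -0.987]]
wrist_force: [0.1, -1.2, 0.3]
opening: 0.4
grasp_force: 0.0
```

Call:
arm_command(
  moves=[-0.025,-0.02,0,0,0.1,-0.02,-0.02,0,0,0.1,0,0,0,0,0.1,0,0,0,0,0.1,0,0,0,0,0.1],
)

```text
time_s: 24.88
tcp_pos: [538.3, -116.2, 244.1]
eef_rot: [[0.894, -0.442, -0.071], [-0.429, -0.891, 0.147], [-0.128, -0.101, -0.987]]
wrist_force: [-0.3, 0.4, -0.6]
opening: 9.7
grasp_force: 0.0
```

```bash
python3 ball.py; python3 cen.py blue:58:66.5 orange:62:58.5 green:66:50.5; python3 tilt.py green; python3 - <<'E'
from h import *
p,_=grab_frame("scene");cv2.imwrite("pics/s9.png",cv2.resize(p[90:300,140:400],None,fx=2.8,fy=2.8))
E
```

```text
wrist 24.8833 [ 538.3 -116.2  244.1] 716 [672.5  59.9 134.5]
scene 24.9333 [ 538.5 -115.8  243.9] 61 [672.4  59.2 136.3]
24.98 [ 538.6 -115.5  243.8]
blue [535.1  21.7] R 66.7 inl 1.0 120
orange [535.2  23.1] R 58.0 inl 0.98 120
green [535.8  21.1] R 49.8 inl 1.0 120
green t 25.03 tcp [ 538.6 -115.3  243.7] floor pts 3437 floor z 50.3 at [536.3  22.6] slope mrad [-3.6  7.8] grip 9.5 0.0
 centre by rim [535.9  20.8 100.1]
```

View pics/s9.png

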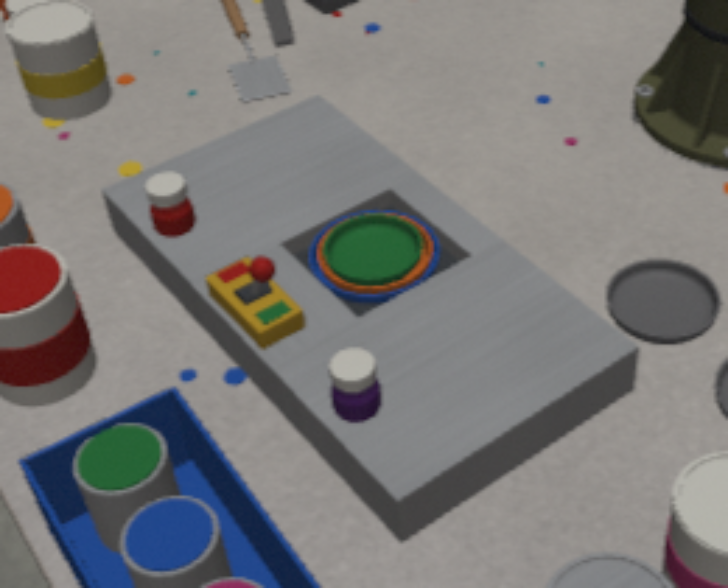

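The scene crop shows the stack nested in the well at (375,250), the lever leaning towards the green mark with its ball at (262,268), and both jars standing at (168,205) and (355,385). Handing in.

```bash
python3 -c "
from bench import *
print(sign_off())"
```

```text
the job is handed in; nothing more can be done
None
```

I handed the job in at about 25 s: orange sits in blue and green in orange, all level, fully home and centred within about 2.5 mm. The toggle is on and both jars are standing where they were. One risk: mid-job the last joint was driven into its range limit and read 2.554 rad against the stated 2.55, which could count as passing its range.

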